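Turn the decorating row round

TASK

The decorator works from the far side of the bench, so move the four steel tools from their white pads on the drying rack to the wooden bench rack in reverse order: seen from the robot, the tool at the left end of the drying rack goes into the right-end bay, the second from the left into the second bay from the right, and so on, one tool to a bay. Stand each tool upright in the middle of its bay, let go of it, and leave the cake comb and the piping nozzle between the racks where they are.

Things in the scene. Friction and masses are not known exactly. Their poses are not given: they have to be found in the camera images.
- round_cutter: stainless round pastry cutter, a plain open ring, 52 mm outside diameter, 2.5 mm wall, 48 mm high, about 90 g. Loose, stands upright on its pad at the start. Origin: centre of its underside, z up. 
- square_cutter: stainless square pastry cutter, an open square frame 50 x 50 mm outside, 2.5 mm wall, 48 mm high, about 90 g; its sides are parallel to its x and y axes. Loose, stands upright on its pad at the start. Origin: centre of its underside, z up. 
- plunger_cutter: stainless plunger cutter: round foot 50 mm diameter and 20 mm high, stem 16 mm diameter, round knob 30 mm diameter between 48 and 64 mm above the underside, top at 66 mm, about 120 g. Loose, stands upright on its pad at the start. Origin: centre of its underside, z up. Best held by the knob.
- sugar_shaker: stainless sugar shaker, upright cylinder 50 mm diameter, straight up to 69 mm above the underside, with a domed sprinkler top, 82 mm high in all, about 160 g. Loose, stands upright on its pad at the start. Origin: centre of its underside, z up. 
- pad_round_cutter: white square pad 76 x 76 x 6 mm, fixed, lying along the drying rack; the round cutter stands on it at the start. Origin: centre of its underside, 10 mm above the bench
- pad_square_cutter: white square pad 76 x 76 x 6 mm, fixed, lying along the drying rack; the square cutter stands on it at the start. Origin: centre of its underside, 10 mm above the bench
- pad_plunger_cutter: white square pad 76 x 76 x 6 mm, fixed, lying along the drying rack; the plunger cutter stands on it at the start. Origin: centre of its underside, 10 mm above the bench
- pad_sugar_shaker: white square pad 76 x 76 x 6 mm, fixed, lying along the drying rack; the sugar shaker stands on it at the start. Origin: centre of its underside, 10 mm above the bench
- drying_rack: fixed low dark steel strip, 80 mm (x) by 400 mm (y), its top 10 mm above the bench; the four pads lie on it in a row at y = +142.5, +47.5, -47.5 and -142.5 mm in its frame. Their tops, where the tools stand, are 16 mm above the bench. Origin: centre of the underside; +x points away from the robot, +y is its left end as the robot sees it (within 0.1 rad)
- bench_rack: fixed wooden rack, 90 mm (x) by 400 mm (y), base board 14 mm thick, with five fins across it (5 mm thick, standing 14 mm above the board) at y = 0, +-95 and +-190 mm in its frame, which part it into four bays open at front and back; bay centres at x = 0 and y = +142.5, +47.5, -47.5, -142.5 mm. Origin: centre of the underside, on the bench; +x points away from the robot, +y is its left end as the robot sees it (within 0.1 rad). Either rack may be the nearer one
- cake_comb: bystander: white plastic cake comb lying flat between the two racks, about 34 x 110 x 4 mm, long side along its y. Origin: centre of its underside
- nozzle: bystander: small steel piping nozzle, a cone 30 mm across at the foot and 42 mm high, standing between the two racks. Origin: centre of its underside
Mind the look-alikes: they are no part of the job. Leave any blue, orange or red look-alike of the plunger_cutter alone.

How it is judged (in metres and radians):
At the end, for the whole second after the job is handed in: Each tool stands on the bench rack's board in the bay that mirrors its pad's place (first from left to first from right, and so on), within 15 mm of the bay centre along and across, underside within 4 mm of the board, upright within 0.1 rad, released and at rest (((y of pad_round_cutter in the frame of drying_rack between 0.1125 and 0.1725 m and y of round_cutter in the frame of bench_rack between -0.1575 and -0.1275 m) or (y of pad_round_cutter in the frame of drying_rack between 0.0175 and 0.0775 m and y of round_cutter in the frame of bench_rack between -0.0625 and -0.0325 m) or (y of pad_round_cutter in the frame of drying_rack between -0.0775 and -0.0175 m and y of round_cutter in the frame of bench_rack between 0.0325 and 0.0625 m) or (y of pad_round_cutter in the frame of drying_rack between -0.1725 and -0.1125 m and y of round_cutter in the frame of bench_rack between 0.1275 and 0.1575 m)) and x of round_cutter in the frame of bench_rack between -0.015 and 0.015 m and z of round_cutter in the frame of bench_rack between 0.01 and 0.018 m and angle between each of round_cutter, square_cutter, plunger_cutter, sugar_shaker's own z axis and vertical below 0.1 rad and linear speed of each of round_cutter, square_cutter, plunger_cutter, sugar_shaker below 0.02 m/s and angular speed of each of round_cutter, square_cutter, plunger_cutter, sugar_shaker below 0.2 rad/s and contact force between the fingers and round_cutter below 0.1 N and ((y of pad_square_cutter in the frame of drying_rack between 0.1125 and 0.1725 m and y of square_cutter in the frame of bench_rack between -0.1575 and -0.1275 m) or (y of pad_square_cutter in the frame of drying_rack between 0.0175 and 0.0775 m and y of square_cutter in the frame of bench_rack between -0.0625 and -0.0325 m) or (y of pad_square_cutter in the frame of drying_rack between -0.0775 and -0.0175 m and y of square_cutter in the frame of bench_rack between 0.0325 and 0.0625 m) or (y of pad_square_cutter in the frame of drying_rack between -0.1725 and -0.1125 m and y of square_cutter in the frame of bench_rack between 0.1275 and 0.1575 m)) and x of square_cutter in the frame of bench_rack between -0.015 and 0.015 m and z of square_cutter in the frame of bench_rack between 0.01 and 0.018 m and contact force between the fingers and square_cutter below 0.1 N and ((y of pad_plunger_cutter in the frame of drying_rack between 0.1125 and 0.1725 m and y of plunger_cutter in the frame of bench_rack between -0.1575 and -0.1275 m) or (y of pad_plunger_cutter in the frame of drying_rack between 0.0175 and 0.0775 m and y of plunger_cutter in the frame of bench_rack between -0.0625 and -0.0325 m) or (y of pad_plunger_cutter in the frame of drying_rack between -0.0775 and -0.0175 m and y of plunger_cutter in the frame of bench_rack between 0.0325 and 0.0625 m) or (y of pad_plunger_cutter in the frame of drying_rack between -0.1725 and -0.1125 m and y of plunger_cutter in the frame of bench_rack between 0.1275 and 0.1575 m)) and x of plunger_cutter in the frame of bench_rack between -0.015 and 0.015 m and z of plunger_cutter in the frame of bench_rack between 0.01 and 0.018 m and contact force between the fingers and plunger_cutter below 0.1 N and ((y of pad_sugar_shaker in the frame of drying_rack between 0.1125 and 0.1725 m and y of sugar_shaker in the frame of bench_rack between -0.1575 and -0.1275 m) or (y of pad_sugar_shaker in the frame of drying_rack between 0.0175 and 0.0775 m and y of sugar_shaker in the frame of bench_rack between -0.0625 and -0.0325 m) or (y of pad_sugar_shaker in the frame of drying_rack between -0.0775 and -0.0175 m and y of sugar_shaker in the frame of bench_rack between 0.0325 and 0.0625 m) or (y of pad_sugar_shaker in the frame of drying_rack between -0.1725 and -0.1125 m and y of sugar_shaker in the frame of bench_rack between 0.1275 and 0.1575 m)) and x of sugar_shaker in the frame of bench_rack between -0.015 and 0.015 m and z of sugar_shaker in the frame of bench_rack between 0.01 and 0.018 m and contact force between the fingers and sugar_shaker below 0.1 N); the robot touches nothing.
It fails at once if the cake comb is shifted by more than 20 mm (distance of cake_comb from where it was at the start of the episode above 0.02 m).
It fails at once if the piping nozzle is shifted by more than 20 mm or tipped over (distance of nozzle from where it was at the start of the episode above 0.02 m or angle between nozzle's own z axis and vertical above 0.5 rad).
It also fails if it takes over 104 s, if anything falls off the work surface, if the arm or the gripper's body presses on something with over 40 N, if the wrist force passes 120 N, or if a joint passes its speed limit or range.

ROBOT

A 6-joint arm with a two-finger parallel gripper is mounted at the origin on the work surface. World frame = base frame: x ahead of the robot, y to its left, z up, the work surface at z = 0. Lengths are in mm, angles in rad, forces in N, time in s.
With the tool pointing down it reaches from about 275 to 1000 mm from the base axis. Payload 8.4 kg.
Tool frame: the origin (TCP) lies midway between the tips of the shut fingers; the grasp point (between the pads) lies 19 mm behind it; z points along the fingers, y is the line along which they close (so a half turn about z gives the same grasp; the last joint's range is limited). The gripper opens to 85 mm and grips with 20 to 120 N. Pads are 22 mm wide; open, the fingers measure 114 mm over their backs; the gripper's body (76 mm by 85 mm) begins 54 mm behind the grasp point. The pads swing forward as they close: fully open they stand 13 mm farther back than shut.
Start: joints at [-1.313, 0.353, 1.633, -0, 1.155, -0.002], TCP at [160.553, -604.029, 231.281] pointing down, gripper open.
Joint ranges: [-2.63, 2.63], [-0.92, 2.1], [0.06, 2.66], [-1.3, 4.44], [0, 2.69], [-3.02, 3.02]. Speed limits (rad/s): [2.22, 2.22, 2.79, 3.14, 3.14, 3.14].

INTERFACE

Orientations are given as [roll, pitch, yaw] about the fixed x, y, z axes, in that order (R = Rz(yaw) Ry(pitch) Rx(roll)).
In Python, from rig import r gives the robot as it stands.
- The arm moves only by the shell command python3 -m inch 'ROWS' [OPENING] [FORCE]. ROWS is JSON, a list that holds one entry, the list of rows, each a list of 6 numbers: the shift along the tool's x, y, z scaled (see below), then the turn, a rotation vector about the tool's x, y, z scaled (see below). In form: [[[tx, ty, tz, wx, wy, wz], ...]]. A call has 1 to 8 rows; each row is the pose to reach, as a shift and turn from the pose commanded when the call began, along the tool's axes at that moment, turning the shorter way round; what a row does not reach only later rows make up. The controller multiplies each number of a shift by 20 cm and each number of a turn by pi rad. A row lasts 1/12 s, in which the tool goes at most 41.7 mm and 7.16 degrees, less where a joint would pass 70% of its speed; a pose out of reach is approached as far as the arm can. A call with a number of a shift or a turn outside -1 to 1 is refused whole. A call with a gripper value outside its range is refused whole. OPENING is the gripper's target within -1 to 1 (fully open at 1, half-way at 0, shut at -1), set as the call begins (- or left out, the last holds). The fingers move at their own pace and stop on an object; FORCE is the grip in N (left out, the last holds). Time passes only in rows, so rows that repeat a pose let the fingers close. It gives the time, the measured TCP pose, the force, the opening and the grip force at its end, in the units of the state.
- r.sense(): the state, without advancing time (a new reading comes with each control period).
- r.grab_frame(name): name is "side" or "top" or "wrist"; returns the picture (420x560x3 uint8, red, green, blue); there is no depth.
- r.camera_info(name): a dict with "K" (3x3 intrinsics, pixels), "rvec" (rotation vector, rad) and "tvec" (3), from world to camera coordinates, as OpenCV has them; the wrist camera has in their place "mount" (4x4, takes a point from camera to tool coordinates, whose origin is the TCP and whose axes are the flange's). Camera axes: x right, y down, z forward; pixel columns grow to the right and rows downward; lengths in mm; the calibration is good to about 2 mm. A picture is of the moment at which its call begins: read the wrist's pose just before it. camera_info takes no time and is no camera call.
- r.sign_off(): hands the job in; it is judged then, once.
The state is a dict: "clock": time; "qpos": joint angles; "qvel": joint speeds; "joint_efforts": joint torques, N m; "eef_pos": TCP position; "tcp_rot": TCP orientation; "contact_force": force on the tool from outside, world axes, zero at the start; "wrist_torque": the same for the moment, N m; "opening": opening from 0.0 (shut) to 1.0 (fully open); "grasp_force": force on a finger pad.
Only numpy, scipy, OpenCV 4.12 (cv2) and the standard library are available. Lean on these libraries where they do the work, as an engineer would, in place of code of your own. Each camera call takes 0.05 s, during which the arm holds its last target. There are 200 camera calls.

## Working session

There is one attempt and no reset: what is moved stays moved. The work goes in short steps, Python scripts to look and compute and a shell command to move; the robot and the scene stay as the last step left them, time stands still between calls to the robot, and variables do not carry over. Pictures are saved under pics/ and viewed, at most 18 in all, crops included, and the job is handed in when it is done.

```bash
ls; mkdir -p pics; python3 - <<'E'
from rig import r
import cv2,numpy as np
for n in("top","side"):
    cv2.imwrite(f"pics/{n}0.png",r.grab_frame(n)[:,:,::-1])
    print(n,r.camera_info(n))
print(r.camera_info("wrist"));print(r.sense())
E
```

```text
pics
top {'K': array([[397.72348125,   0.        , 277.56163351],
       [  0.        , 397.72348125, 209.99167893],
       [  0.        ,   0.        ,   1.        ]]), 'rvec': array([ 2.2113088 , -2.15130725,  0.12450082]), 'tvec': array([ -9.12912845, 477.39480919, 739.36851816])}
side {'K': array([[430.10529803,   0.        , 278.47068475],
       [  0.        , 430.10529803, 211.86933415],
       [  0.        ,   0.        ,   1.        ]]), 'rvec': array([ 2.4192353 , -0.16615104,  0.04709659]), 'tvec': array([-510.12506232,   74.31814766,  728.03210174])}
{'K': array([[300.73322012,   0.        , 281.63955681],
       [  0.        , 300.73322012, 204.64055776],
       [  0.        ,   0.        ,   1.        ]]), 'mount': array([[-7.27044944e-04, -9.49410317e-01, -3.14037452e-01,
         8.11654368e+01],
       [ 9.99999702e-01, -6.08277056e-04, -4.76185925e-04,
         6.80465299e-01],
       [ 2.61074054e-04, -3.14037704e-01,  9.49410476e-01,
        -1.42519643e+02],
       [ 0.00000000e+00,  0.00000000e+00,  0.00000000e+00,
         1.00000000e+00]])}
{'clock': 0.1, 'qpos': array([-1.31338397e+00,  3.53565999e-01,  1.63403498e+00,  2.61148108e-05,
        1.15521388e+00, -2.40592398e-03]), 'qvel': array([-0.0010684 , -0.00117421, -0.00106698, -0.00146563,  0.00133613,
       -0.00105461]), 'joint_efforts': array([-6.93878610e-04, -6.06359553e+01, -3.42821074e+01, -1.05707559e-04,
        3.84985702e-03,  3.13541960e-06]), 'eef_pos': array([ 160.46386606, -603.61891033,  230.65541767]), 'tcp_rot': array([-3.14037051e+00, -2.68195029e-05,  2.59807705e-01]), 'contact_force': array([-1.11802033, -0.3230587 ,  0.19358798]), 'wrist_torque': array([ 0.03664374,  0.02185522, -0.01093764]), 'grasp_force': 0.0, 'opening': 0.9971454002300617}
```

View pics/top0.png

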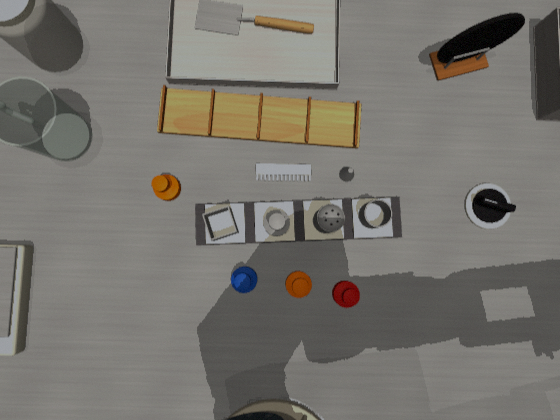

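View pics/side0.png

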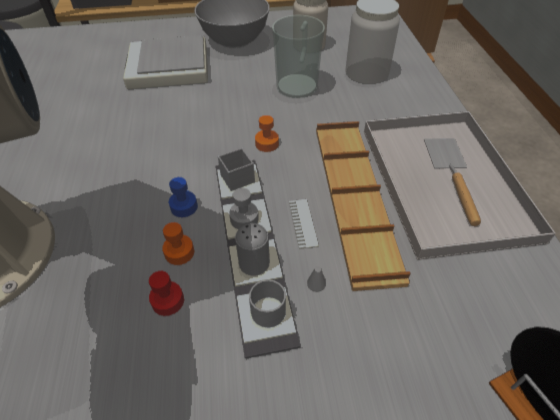

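Candidates for the plunger cutter are steel (275,221), blue (244,280), orange (299,285), red (346,294) and orange (165,186). The steel one on the pad is the right one. From left to right the tools are square (221,222), plunger (275,221), shaker (330,217) and round (374,213). The bench rack is the far one, with its ends at about (161,110) and (358,124). The crop below checks the choice.

```bash
cat > h.py <<'E'
import cv2,numpy as np
from scipy.spatial.transform import Rotation as R
from rig import r
def ray(name,px,s=None):
    c=r.camera_info(name); K=c["K"]
    d=cv2.undistortPoints(np.float64([[px]]),K,None)[0,0]; d=np.array([d[0],d[1],1])
    if name=="wrist":
        s=s or r.sense(); T=R.from_euler("xyz",s["tcp_rot"]).as_matrix(); M=c["mount"]
        return T@M[:3,3]+s["eef_pos"],T@M[:3,:3]@d
    Rm=cv2.Rodrigues(c["rvec"])[0]
    return -Rm.T@c["tvec"],Rm.T@d
def at(name,px,z,s=None):
    o,d=ray(name,px,s); return (o+d*(z-o[2])/d[2])[:2]
E
python3 - <<'E'
from h import *
f=cv2.imread("pics/top0.png")
cv2.imwrite("pics/crop0.png",cv2.resize(f[75:255,150:410],None,fx=3,fy=3,interpolation=cv2.INTER_CUBIC))
hsv=cv2.cvtColor(f,cv2.COLOR_BGR2HSV)
m=cv2.inRange(hsv,(8,70,60),(28,255,255));m[:82]=0;m[152:]=0;m[:,:150]=0;m[:,370:]=0
m=cv2.morphologyEx(m,cv2.MORPH_CLOSE,np.ones((5,5)))
c=max(cv2.findContours(m,0,2)[0],key=cv2.contourArea)
rc=cv2.minAreaRect(c);b=cv2.boxPoints(rc)
print(rc,[at("top",p,20).round(0) for p in b])
for n,p,z in [("sq",(221,222),64),("pl",(275,221),80),("sh",(330,217),95),("ro",(374,213),64),("comb",(283,172),4),("noz",(347,173),42),("dryTL",(195,203),10),("dryBL",(197,246),10),("dryTR",(400,196),10),("dryBR",(402,238),10),
 ("blue",(244,280),60),("or",(299,285),60),("red",(346,294),60)]: print(n,at("top",p,z).round(0))
E
```

```text
((259.3091125488281, 116.16848754882812), (202.6324920654297, 48.0770263671875), 4.447384357452393) [array([623., 244.]), array([720., 242.]), array([ 702., -158.]), array([ 604., -151.])]
sq [449. 106.]
pl [452.   9.]
sh [461. -86.]
ro [ 473. -171.]
comb [555.  -5.]
noz [ 550. -125.]
dryTL [488. 165.]
dryBL [405. 157.]
dryTR [ 513. -236.]
dryBR [ 431. -240.]
blue [346.  61.]
or [340. -37.]
red [ 326. -122.]
```

View pics/crop0.png

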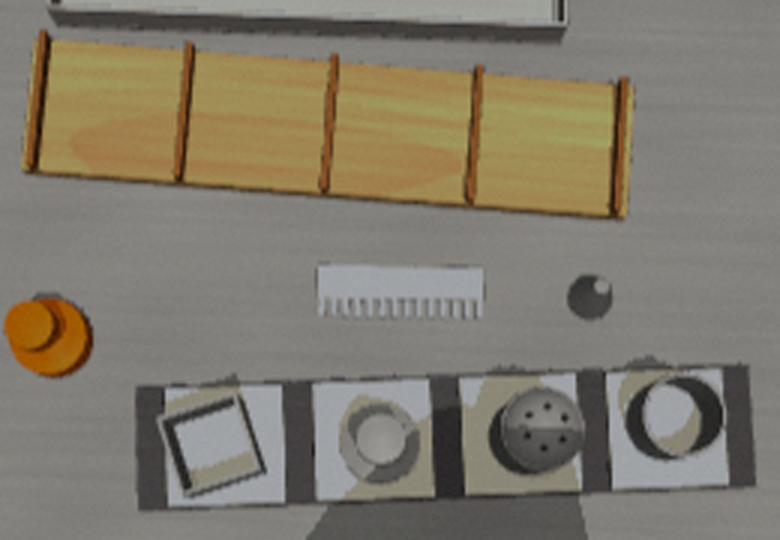

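```bash
cat >> h.py <<'E'
def delta(p,yaw,start=None,ryaw=None):
    "scaled shift and turn from pose start (default: measured) to p,yaw pointing down"
    s=r.sense(); T0=R.from_euler("xyz",s["tcp_rot"]); p0=s["eef_pos"]
    if start is not None: p0=np.array(start[:3]);T0=R.from_euler("xyz",[np.pi,0,start[3]])
    d=T0.inv().apply(np.array(p)-p0)/200
    w=(T0.inv()*R.from_euler("xyz",[np.pi,0,yaw])).as_rotvec()/np.pi
    return d.round(4),w.round(4)
E
python3 - <<'E'
from h import *
print(delta((540,20,300),1.57)); print(delta((540,20,300),1.57,start=(160.5,-604,231,.26)))
E
```

```text
(array([ 2.635 , -2.5264, -0.3436]), array([-3.00e-04, -3.00e-04, -4.17e-01]))
(array([ 2.6358, -2.5273, -0.345 ]), array([-0.   ,  0.   , -0.417]))
```

```bash

python3 -m inch '[[[0.9,-0.87,-0.115,0,0,0],[0.9,-0.87,-0.115,0,0,0],[0.9,-0.87,-0.115,0,0,0],[0.9,-0.87,-0.115,0,0,0],[0.9,-0.87,-0.115,0,0,0],[0.9,-0.87,-0.115,0,0,0],[0.9,-0.87,-0.115,0,0,0]]]' 1
python3 -m inch '[[[0.9,-0.87,-0.115,0,0,0],[0.9,-0.87,-0.115,0,0,0],[0.9,-0.87,-0.115,0,0,0],[0.9,-0.87,-0.115,0,0,0],[0.9,-0.87,-0.115,0,0,0],[0.9,-0.87,-0.115,0,0,0],[0.9,-0.87,-0.115,0,0,0]]]'
python3 -m inch '[[[0.836,-0.787,-0.115,0,0,-0.2],[0.836,-0.787,-0.115,0,0,-0.2],[0.836,-0.787,-0.115,0,0,-0.2],[0.836,-0.787,-0.115,0,0,-0.2],[0.836,-0.787,-0.115,0,0,-0.2],[0.836,-0.787,-0.115,0,0,-0.2],[0.836,-0.787,-0.115,0,0,-0.2],[0.836,-0.787,-0.115,0,0,-0.2]]]'
python3 -m inch '[[[0,0,0,0,0,-0.217],[0,0,0,0,0,-0.217],[0,0,0,0,0,-0.217],[0,0,0,0,0,-0.217],[0,0,0,0,0,-0.217],[0,0,0,0,0,-0.217],[0,0,0,0,0,-0.217],[0,0,0,0,0,-0.217]]]'
python3 - <<'E'
from h import *
s=r.sense();f=r.grab_frame("wrist")[:,:,::-1];cv2.imwrite("pics/w1.png",f);np.save("s1.npy",np.r_[s["eef_pos"],s["tcp_rot"]]);print(s["eef_pos"],s["tcp_rot"],s["qpos"])
E
```

```text
clock: 0.68
eef_pos: [292.1, -384.5, 254.6]
tcp_rot: [-3.14, -0.002, 0.263]
contact_force: [-0.6, 0.4, -1.1]
opening: 1.004
grasp_force: 0.0
clock: 1.27
eef_pos: [422.1, -170.3, 277.9]
tcp_rot: [-3.141, -0.003, 0.264]
contact_force: [-0.4, -0.1, 0.0]
opening: 0.999
grasp_force: 0.0
clock: 1.93
eef_pos: [540.4, 20.5, 299.7]
tcp_rot: [-3.141, 0.001, 0.89]
contact_force: [0.2, -0.8, 0.2]
opening: 1.001
grasp_force: 0.0
clock: 2.6
eef_pos: [539.6, 18.6, 300.1]
tcp_rot: [-3.141, 0.0, 1.566]
contact_force: [-0.1, 0.4, -0.1]
opening: 1.001
grasp_force: 0.0
[539.62040919  18.62266902 300.0708498 ] [-3.14094596e+00  3.25740033e-04  1.56600649e+00] [ 3.19104585e-02  1.58916134e-01  1.73443339e+00 -3.18132071e-04
  1.24890135e+00  3.68011486e-02]
```

View pics/w1.png

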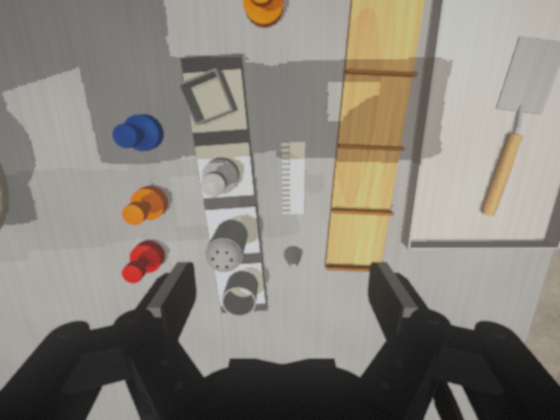

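```bash
python3 - <<'E'
from h import *
a=np.load("s1.npy");s=dict(eef_pos=a[:3],tcp_rot=a[3:])
A=lambda p,z:at("wrist",p,z,s)
F=[((346,71),(416,74)),((337,146),(404,148)),((331,210),(393,212)),((326,266),(380,269))]
M=[]
for p,q in F:
    P,Q=A(p,28),A(q,28);M.append((P+Q)/2);print("fin",P.round(),Q.round(),np.linalg.norm(Q-P).round(),np.arctan2(*(Q-P)[::-1]).round(3))
print(np.diff(np.array(M),axis=0).round(1),np.array(M).round(1))
for n,p,z in [("dTL",(182,58),10),("dTR",(243,55),10),("dBL",(221,311),10),("dBR",(267,310),10),("ro",(240,300),64),("sh",(225,255),96),("pl",(214,184),81)]:print(n,A(p,z).round(1))
# zoom on square
f=cv2.imread("pics/w1.png")
cv2.imwrite("pics/w1c.png",np.vstack([cv2.resize(f[50:150,170:290],None,fx=4,fy=4,interpolation=2)[:250],cv2.resize(f[150:330,180:300],None,fx=4,fy=4,interpolation=2)[:0]] ) if 0 else np.hstack([cv2.resize(f[50:150,170:270],(390,390),interpolation=2),cv2.resize(f[230:330,190:290],(390,390),interpolation=2)]))
E
```

```text
fin [622. 139.] [711. 135.] 89.0 -0.045
fin [616.  45.] [707.  42.] 92.0 -0.035
fin [612. -47.] [703. -51.] 91.0 -0.039
fin [ 608. -139.] [ 693. -145.] 85.0 -0.068
[[ -5.2 -93.5]
 [ -4.3 -92.7]
 [ -6.7 -93.5]] [[ 666.7  137.4]
 [ 661.5   43.9]
 [ 657.2  -48.8]
 [ 650.5 -142.2]]
dTL [410.8 157.9]
dTR [490.5 161. ]
dBL [ 434.5 -236. ]
dBR [ 513.5 -234.4]
ro [ 477.3 -174.9]
sh [466.7 -83.7]
pl [456.2   6.5]
```

View pics/w1c.png

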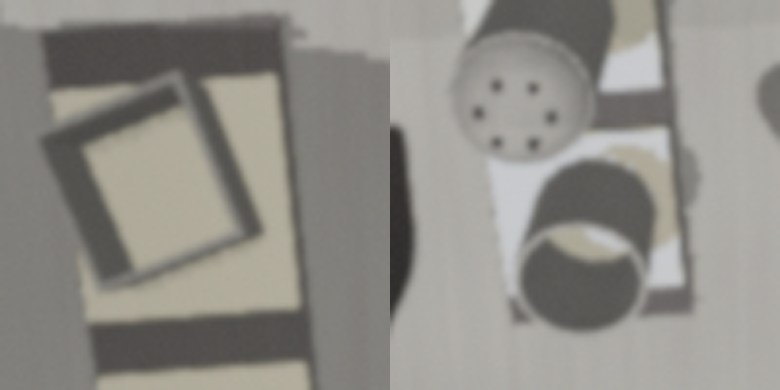

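```bash
python3 - <<'E'
from h import *
a=np.load("s1.npy");s=dict(eef_pos=a[:3],tcp_rot=a[3:])
C=np.array([at("wrist",p,64,s) for p in [(180.3,85.4),(216.2,68),(237.2,110.3),(196.2,123.9)]])
print(C.round(1),C.mean(0).round(1)); e=np.roll(C,-1,0)-C;print(np.linalg.norm(e,axis=1),np.degrees(np.arctan2(e[:,1],e[:,0])))
print(delta((476,-174,140),1.63,start=(540,20,300,1.57)))
print(delta((669,187,140),1.515,start=(476,-174,140,1.63)))
E
```

```text
[[421.8 121.4]
 [465.3 139.9]
 [487.1  93.2]
 [436.3  77.7]] [452.6 108. ]
[47.21886758 51.49076381 53.08127342 46.08487038] [  22.98160671  -64.96221582 -162.99144542  108.34317442]
(array([-0.9703, -0.3192,  0.8   ]), array([ 0.    ,  0.    , -0.0191]))
(array([1.7447, 1.0701, 0.    ]), array([ 0.    , -0.    ,  0.0366]))
```

```bash

python3 -m inch '[[[-0.97,-0.32,0.8,0,0,-0.019],[-0.97,-0.32,0.8,0,0,-0.019],[-0.97,-0.32,0.8,0,0,-0.019],[-0.97,-0.32,0.8,0,0,-0.019],[-0.97,-0.32,0.8,0,0,-0.019],[-0.97,-0.32,0.8,0,0,-0.019],[-0.97,-0.32,0.8,0,0,-0.019],[-0.97,-0.32,0.8,0,0,-0.019]]]' 1
python3 - <<'E'
from h import *
s=r.sense();f=r.grab_frame("wrist")[:,:,::-1];cv2.imwrite("pics/w2.png",f);np.save("s2.npy",np.r_[s["eef_pos"],s["tcp_rot"]])
E
```

```text
clock: 3.32
eef_pos: [473.7, -175.6, 138.4]
tcp_rot: [-3.138, -0.001, 1.624]
contact_force: [0.8, 0.5, 0.4]
opening: 1.001
grasp_force: 0.0
```

View pics/w2.png

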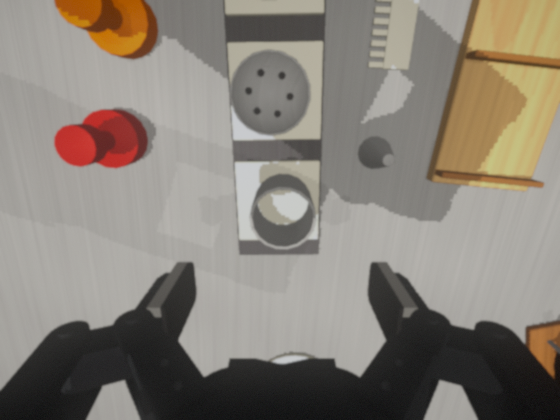

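```bash
python3 - <<'E'
from h import *
a=np.load("s2.npy");s=dict(eef_pos=a[:3],tcp_rot=a[3:])
print(at("wrist",(283,217),64,s),at("wrist",(271,93),90,s))
P=at("wrist",(283,217),64,s)
E
```

```text
[ 475.09319997 -177.02465784] [463.13121204 -88.93703489]
```

```bash

python3 -m inch '[[[-0.008,0.005,0.58,0,0,0],[-0.008,0.005,0.58,0,0,0],[-0.008,0.005,0.58,0,0,0],[-0.008,0.005,0.58,0,0,0],[-0.008,0.005,0.58,0,0,0]]]' 1
python3 -m inch '[[[0,0,0,0,0,0],[0,0,0,0,0,0],[0,0,0,0,0,0],[0,0,0,0,0,0],[0,0,0,0,0,0],[0,0,0,0,0,0]]]' -1 35
```

```text
clock: 3.78
eef_pos: [477.3, -174.5, 24.4]
tcp_rot: [-3.14, -0.001, 1.63]
contact_force: [0.1, 0.6, 0.4]
opening: 1.002
grasp_force: 0.0
clock: 4.28
eef_pos: [478.8, -176.0, 26.9]
tcp_rot: [3.138, 0.001, 1.629]
contact_force: [-1.6, 3.0, 12.5]
opening: 0.612
grasp_force: 34.3
```

```bash

python3 -m inch '[[[0,0,-0.62,0,0,0],[0,0,-0.62,0,0,0],[0,0,-0.62,0,0,0],[0,0,-0.62,0,0,0],[0,0,-0.62,0,0,0]]]'
python3 -m inch '[[[0.872,0.535,0,0,0,0],[0.872,0.535,0,0,0,0],[0.872,0.535,0,0,0,0],[0.872,0.535,0,0,0,0],[0.872,0.535,0,0,0,0],[0.872,0.535,0,0,0,0]]]'
python3 -m inch '[[[0.872,0.535,0,0,0,0.037],[0.872,0.535,0,0,0,0.037],[0.872,0.535,0,0,0,0.037],[0.872,0.535,0,0,0,0.037],[0.872,0.535,0,0,0,0.037],[0.872,0.535,0,0,0,0.037],[0.872,0.535,0,0,0,0.037]]]'
python3 - <<'E'
from h import *
s=r.sense();f=r.grab_frame("wrist")[:,:,::-1];cv2.imwrite("pics/w3.png",f);np.save("s3.npy",np.r_[s["eef_pos"],s["tcp_rot"]]);print(s["eef_pos"])
E
```

```text
clock: 4.7
eef_pos: [479.3, -176.4, 152.3]
tcp_rot: [3.135, 0.003, 1.629]
contact_force: [1.2, -0.1, -1.6]
opening: 0.605
grasp_force: 37.4
clock: 5.2
eef_pos: [576.3, 10.1, 148.0]
tcp_rot: [3.139, -0.002, 1.633]
contact_force: [-0.0, 0.1, 0.2]
opening: 0.608
grasp_force: 37.4
clock: 5.78
eef_pos: [670.0, 186.9, 147.0]
tcp_rot: [-3.14, 0.0, 1.516]
contact_force: [0.0, -0.8, -1.0]
opening: 0.605
grasp_force: 37.4
[669.9876662  186.92960098 146.97804648]
```

View pics/w3.png

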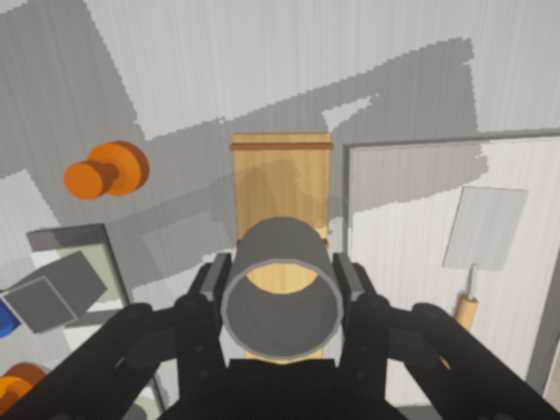

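```bash
python3 - <<'E'
from h import *
a=np.load("s3.npy");s=dict(eef_pos=a[:3],tcp_rot=a[3:])
A=lambda p,z:at("wrist",p,z,s)
P,Q=A((232,147),28),A((332,145),28);print(P,Q,np.linalg.norm(P-Q))
y=np.array([.055,.998]);print("bay",(P+Q)/2-47.5*y, "fin95",A((238,243),28),A((327,243),28))
print("ring",A((282,310),184))
E
```

```text
[630.29084054 235.20170084] [716.28209852 232.13011444] 86.04609864429572
bay [670.67396953 186.26090764] fin95 [626.25120265 144.34091111] [711.2247518  139.65816944]
ring [670.71281829 185.8642035 ]
```

```bash

python3 -m inch '[[[0,0,0.4,0,0,0],[0,0,0.4,0,0,0],[0,0,0.55,0,0,0],[0,0,0.6,0,0,0],[0,0,0.605,0,0,0],[0,0,0.605,0,0,0],[0,0,0.605,0,0,0]]]'
python3 -m inch '[[[0,0,0,0,0,0],[0,0,0,0,0,0],[0,0,0,0,0,0],[0,0,0,0,0,0],[0,0,0,0,0,0]]]' 0.5
python3 -m inch '[[[0,0,-0.15,0,0,0],[0,0,-0.35,0,0,0],[0,0,-0.61,0,0,0],[0,0,-0.61,0,0,0],[0,0,-0.61,0,0,0],[0,0,-0.61,0,0,0]]]'
python3 - <<'E'
from h import *
s=r.sense();f=r.grab_frame("wrist")[:,:,::-1];cv2.imwrite("pics/w4.png",f);np.save("s4.npy",np.r_[s["eef_pos"],s["tcp_rot"]])
p=s["eef_pos"];print(p,at("wrist",(347,200),20,s))
print(delta((463,-87,190),1.63,start=(p[0],p[1],p[2],1.515)))
E
```

```text
clock: 6.42
eef_pos: [670.6, 184.3, 28.2]
tcp_rot: [3.141, -0.0, 1.512]
contact_force: [-0.2, 0.1, 0.4]
opening: 0.603
grasp_force: 38.7
clock: 6.83
eef_pos: [670.4, 185.2, 27.6]
tcp_rot: [3.141, -0.0, 1.513]
contact_force: [-0.0, 0.7, -0.3]
opening: 0.749
grasp_force: 0.0
clock: 7.33
eef_pos: [670.6, 185.3, 150.1]
tcp_rot: [3.14, -0.001, 1.513]
contact_force: [0.3, -0.4, -0.9]
opening: 0.75
grasp_force: 0.0
[670.64414523 185.25977034 150.11095159] [733.16014851 176.36886614]
(array([-1.4171, -0.9607, -0.1994]), array([ 0.    ,  0.    , -0.0366]))
```

View pics/w4.png

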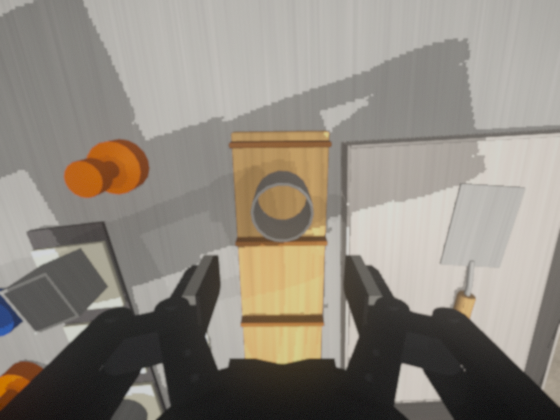

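```bash

python3 -m inch '[[[-0.706,-0.475,0,0,0,0],[-0.706,-0.475,0,0,0,0],[-0.706,-0.475,0,0,0,0],[-0.706,-0.475,0,0,0,0],[-0.706,-0.475,0,0,0,0]]]' 1
python3 -m inch '[[[-0.706,-0.475,0,0,0,-0.037],[-0.706,-0.475,0,0,0,-0.037],[-0.706,-0.475,0,0,0,-0.037],[-0.706,-0.475,0,0,0,-0.037],[-0.706,-0.475,0,0,0,-0.037],[-0.706,-0.475,0,0,0,-0.037]]]'
python3 - <<'E'
from h import *
s=r.sense();f=r.grab_frame("wrist")[:,:,::-1];cv2.imwrite("pics/w5.png",f);np.save("s5.npy",np.r_[s["eef_pos"],s["tcp_rot"]])
E
```

```text
clock: 7.8
eef_pos: [560.9, 45.4, 146.6]
tcp_rot: [-3.133, 0.002, 1.512]
contact_force: [1.2, 0.4, 0.3]
opening: 0.995
grasp_force: 0.0
clock: 8.3
eef_pos: [461.9, -87.2, 147.9]
tcp_rot: [-3.138, -0.001, 1.626]
contact_force: [1.3, 0.2, -0.6]
opening: 1.002
grasp_force: 0.0
```

View pics/w5.png

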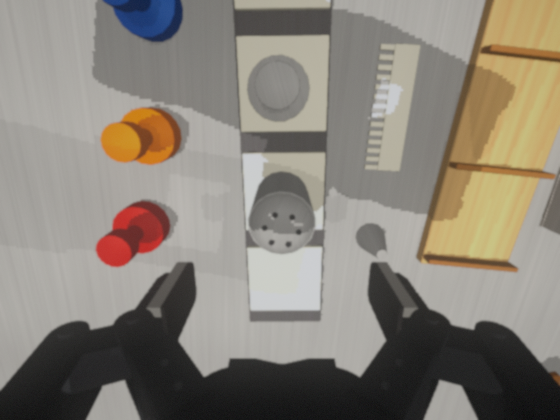

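```bash
python3 - <<'E'
from h import *
a=np.load("s5.npy");s=dict(eef_pos=a[:3],tcp_rot=a[3:])
A=lambda p,z:at("wrist",p,z,s)
print("shaker",A((282,221),87),"plunger",A((277,84),81))
print(delta((664,92,150),1.515,start=(463,-87.5,150,1.63)))
E
```

```text
shaker [462.50753564 -86.74549273] plunger [454.1567444    5.75164366]
(array([0.8365, 1.0563, 0.    ]), array([ 0.    , -0.    ,  0.0366]))
```

```bash

python3 -m inch '[[[0,0,0.56,0,0,0],[0,0,0.56,0,0,0],[0,0,0.56,0,0,0],[0,0,0.56,0,0,0],[0,0,0.56,0,0,0]]]'
python3 -m inch '[[[0,0,0,0,0,0],[0,0,0,0,0,0],[0,0,0,0,0,0],[0,0,0,0,0,0],[0,0,0,0,0,0],[0,0,0,0,0,0]]]' -1 40
python3 -m inch '[[[0,0,-0.2,0,0,0],[0,0,-0.6,0,0,0],[0,0,-0.6,0,0,0],[0,0,-0.6,0,0,0],[0,0,-0.6,0,0,0],[0,0,-0.6,0,0,0]]]'
python3 -m inch '[[[0.4,0.53,0,0,0,0.018],[0.4,0.53,0,0,0,0.018],[0.4,0.53,0,0,0,0.018],[0.838,1,0,0,0,0.037],[0.838,1,0,0,0,0.037],[0.838,1,0,0,0,0.037],[0.838,1,0,0,0,0.037],[0.838,1,0,0,0,0.037]]]'
python3 - <<'E'
from h import *
s=r.sense();f=r.grab_frame("wrist")[:,:,::-1];cv2.imwrite("pics/w6.png",f);np.save("s6.npy",np.r_[s["eef_pos"],s["tcp_rot"]])
E
```

```text
clock: 8.77
eef_pos: [463.7, -84.7, 35.9]
tcp_rot: [-3.137, -0.001, 1.631]
contact_force: [0.1, -0.7, 0.9]
opening: 1.003
grasp_force: 0.0
clock: 9.27
eef_pos: [465.5, -85.9, 39.1]
tcp_rot: [3.139, 0.0, 1.629]
contact_force: [-0.8, 2.4, 7.6]
opening: 0.573
grasp_force: 40.3
clock: 9.77
eef_pos: [464.2, -85.9, 157.8]
tcp_rot: [3.14, 0.0, 1.629]
contact_force: [-0.9, 0.0, -1.9]
opening: 0.577
grasp_force: 42.7
clock: 10.43
eef_pos: [655.0, 95.6, 155.0]
tcp_rot: [-3.14, -0.0, 1.516]
contact_force: [-0.7, -1.2, -1.6]
opening: 0.572
grasp_force: 42.8
```

View pics/w6.png

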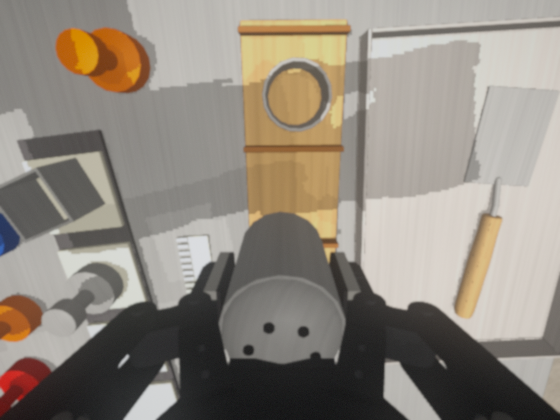

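```bash

python3 -m inch '[[[-0.017,0.045,0.3,0,0,0],[-0.017,0.045,0.4,0,0,0],[-0.017,0.045,0.53,0,0,0],[-0.017,0.045,0.58,0,0,0],[-0.017,0.045,0.59,0,0,0],[-0.017,0.045,0.59,0,0,0],[-0.017,0.045,0.59,0,0,0]]]'
python3 -m inch '[[[0,0,0,0,0,0],[0,0,0,0,0,0],[0,0,0,0,0,0],[0,0,0,0,0,0],[0,0,0,0,0,0]]]' 0.5
python3 -m inch '[[[0,0,-0.15,0,0,0],[0,0,-0.35,0,0,0],[0,0,-0.61,0,0,0],[0,0,-0.61,0,0,0],[0,0,-0.61,0,0,0],[0,0,-0.61,0,0,0]]]'
python3 - <<'E'
from h import *
a=np.load("s6.npy");s=dict(eef_pos=a[:3],tcp_rot=a[3:])
A=lambda p,z:at("wrist",p,z,s)
print("ring",A((297,95),62), "fin190",A((239,30),28),A((350,29),28),"fin95",A((245,149),28),A((343,149),28))
s=r.sense();f=r.grab_frame("wrist")[:,:,::-1];cv2.imwrite("pics/w7.png",f);np.save("s7.npy",np.r_[s["eef_pos"],s["tcp_rot"]])
p=s["eef_pos"];print(p,delta((454.5,6,150),1.63,start=(p[0],p[1],p[2],1.515)))
E
```

```text
clock: 11.07
eef_pos: [662.6, 88.4, 39.7]
tcp_rot: [-3.141, 0.0, 1.513]
contact_force: [-0.1, 0.4, -1.4]
opening: 0.574
grasp_force: 42.7
clock: 11.48
eef_pos: [663.1, 89.3, 39.6]
tcp_rot: [3.141, -0.0, 1.513]
contact_force: [0.2, 0.3, -0.4]
opening: 0.749
grasp_force: 0.0
clock: 11.98
eef_pos: [663.3, 89.4, 162.1]
tcp_rot: [3.14, -0.0, 1.513]
contact_force: [-0.9, 0.1, -1.0]
opening: 0.748
grasp_force: 0.0
ring [671.61762922 182.19019241] fin190 [629.30589345 234.04721716] [717.03707532 229.82719929] fin95 [625.27528029 140.58735749] [712.29090544 135.75847131]
[663.33019771  89.3578033  162.07616268] (array([-0.4744, -1.0193,  0.0604]), array([ 0.    ,  0.    , -0.0366]))
```

View pics/w7.png

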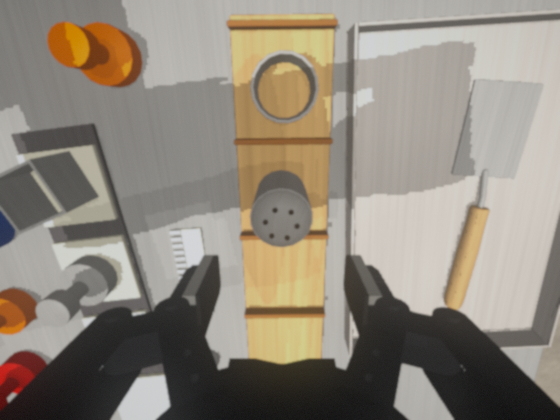

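```bash

python3 -m inch '[[[-0.474,-1,0.06,0,0,-0.037],[-0.474,-1,0.06,0,0,-0.037],[-0.474,-1,0.06,0,0,-0.037],[-0.474,-1,0.06,0,0,-0.037],[-0.474,-1,0.06,0,0,-0.037],[-0.474,-1,0.06,0,0,-0.037],[-0.474,-1,0.06,0,0,-0.037],[-0.474,-1,0.06,0,0,-0.037]]]'
python3 - <<'E'
from h import *
s=r.sense();f=r.grab_frame("wrist")[:,:,::-1];cv2.imwrite("pics/w8.png",f);np.save("s8.npy",np.r_[s["eef_pos"],s["tcp_rot"]])
a=np.load("s7.npy");t=dict(eef_pos=a[:3],tcp_rot=a[3:])
print("shaker",at("wrist",(282,208),85,t))
E
```

```text
clock: 12.7
eef_pos: [457.2, 5.9, 148.5]
tcp_rot: [-3.14, -0.0, 1.629]
contact_force: [0.8, 0.8, 0.1]
opening: 0.75
grasp_force: 0.0
shaker [664.55876779  94.12818237]
```

View pics/w8.png

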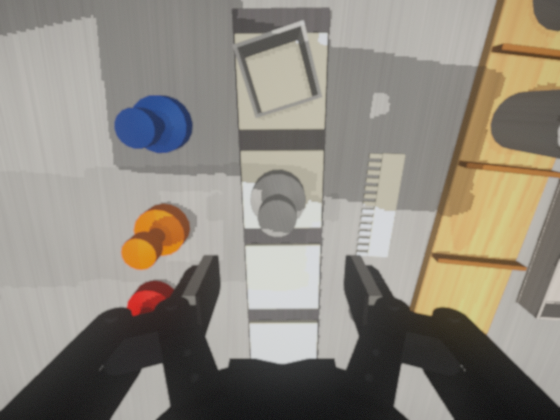

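```bash
python3 - <<'E'
from h import *
a=np.load("s8.npy");s=dict(eef_pos=a[:3],tcp_rot=a[3:])
A=lambda p,z:at("wrist",p,z,s)
print("plunger",A((278,214),81))
C=np.array([A(p,64) for p in [(234,48),(303,22),(320,92),(258,115)]])
print(C.round(1),C.mean(0).round(1)); e=np.roll(C,-1,0)-C;print(np.linalg.norm(e,axis=1),np.degrees(np.arctan2(e[:,1],e[:,0])))
print(delta((659,-2.4,150),1.515,start=(455,5.5,150,1.63)))
E
```

```text
plunger [454.73747919   9.2075262 ]
[[418.7 120.9]
 [464.2 139. ]
 [479.6  96.4]
 [436.3  78.3]] [449.7 108.7]
[48.95845074 45.33086812 46.907981   46.14826905] [  21.6804326   -70.07025401 -157.30124824  112.51602855]
(array([-0.0998,  1.0159,  0.    ]), array([ 0.    , -0.    ,  0.0366]))
```

```bash

python3 -m inch '[[[0.01,-0.01,0.5,0,0,0],[0.01,-0.01,0.5,0,0,0],[0.01,-0.01,0.5,0,0,0],[0.01,-0.01,0.5,0,0,0],[0.01,-0.01,0.5,0,0,0]]]'
python3 -m inch '[[[0,0,0,0,0,0],[0,0,0,0,0,0],[0,0,0,0,0,0],[0,0,0,0,0,0],[0,0,0,0,0,0],[0,0,0,0,0,0]]]' -1 40
python3 -m inch '[[[0,0,-0.2,0,0,0],[0,0,-0.55,0,0,0],[0,0,-0.55,0,0,0],[0,0,-0.55,0,0,0],[0,0,-0.55,0,0,0],[0,0,-0.55,0,0,0]]]'
python3 -m inch '[[[-0.105,1,0,0,0,0.037],[-0.105,1,0,0,0,0.037],[-0.105,1,0,0,0,0.037],[-0.105,1,0,0,0,0.037],[-0.105,1,0,0,0,0.037],[-0.105,1,0,0,0,0.037],[-0.105,1,0,0,0,0.037]]]'
python3 - <<'E'
from h import *
s=r.sense();f=r.grab_frame("wrist")[:,:,::-1];cv2.imwrite("pics/w9.png",f);np.save("s9.npy",np.r_[s["eef_pos"],s["tcp_rot"]])
E
```

```text
clock: 13.17
eef_pos: [456.2, 8.4, 48.4]
tcp_rot: [-3.139, -0.0, 1.63]
contact_force: [0.6, -0.2, 1.5]
opening: 0.748
grasp_force: 0.0
clock: 13.67
eef_pos: [456.8, 8.0, 50.4]
tcp_rot: [3.139, 0.0, 1.629]
contact_force: [-0.2, -0.6, 6.8]
opening: 0.334
grasp_force: 39.3
clock: 14.17
eef_pos: [455.3, 7.9, 159.0]
tcp_rot: [-3.142, 0.0, 1.629]
contact_force: [-0.3, -0.7, -1.6]
opening: 0.327
grasp_force: 40.5
clock: 14.75
eef_pos: [656.7, -1.4, 156.2]
tcp_rot: [-3.138, 0.0, 1.513]
contact_force: [-0.7, 0.5, -1.6]
opening: 0.33
grasp_force: 40.7
```

View pics/w9.png

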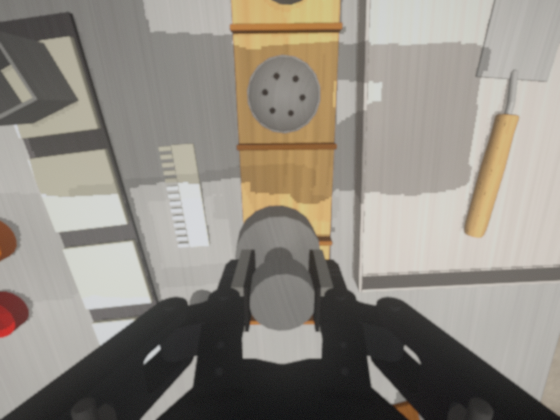

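```bash

python3 -m inch '[[[-0.005,0.011,0.3,0,0,0],[-0.005,0.011,0.4,0,0,0],[-0.005,0.011,0.5,0,0,0],[-0.005,0.011,0.53,0,0,0],[-0.005,0.011,0.535,0,0,0],[-0.005,0.011,0.535,0,0,0],[-0.005,0.011,0.535,0,0,0]]]'
python3 -m inch '[[[0,0,0,0,0,0],[0,0,0,0,0,0],[0,0,0,0,0,0],[0,0,0,0,0,0],[0,0,0,0,0,0]]]' 0.5
python3 -m inch '[[[0,0,-0.15,0,0,0],[0,0,-0.35,0,0,0],[0,0,-0.55,0,0,0],[0,0,-0.55,0,0,0],[0,0,-0.55,0,0,0],[0,0,-0.55,0,0,0]]]'
python3 - <<'E'
from h import *
s=r.sense();p=s["eef_pos"];print(p,delta((450,108.5,150),1.95,start=(p[0],p[1],p[2],1.515)))
print(delta((654,-97,160),1.515,start=(450,108.5,160,1.95)))
E
```

```text
clock: 15.38
eef_pos: [659.0, -2.3, 53.3]
tcp_rot: [3.14, -0.0, 1.513]
contact_force: [0.6, 0.4, -1.3]
opening: 0.332
grasp_force: 40.8
clock: 15.8
eef_pos: [659.0, -2.4, 52.7]
tcp_rot: [3.141, -0.0, 1.513]
contact_force: [0.1, 0.8, -0.6]
opening: 0.749
grasp_force: 0.0
clock: 16.3
eef_pos: [658.5, -2.4, 162.2]
tcp_rot: [3.141, 0.0, 1.513]
contact_force: [-0.8, -0.0, -0.1]
opening: 0.747
grasp_force: 0.0
[658.54576561  -2.36310822 162.22212553] (array([ 0.4953, -1.072 ,  0.0611]), array([ 0.    ,  0.    , -0.1385]))
(array([-1.3321,  0.5672,  0.    ]), array([ 0.    , -0.    ,  0.1385]))
```

```bash

python3 -m inch '[[[0.495,-1,0.06,0,0,-0.138],[0.495,-1,0.06,0,0,-0.138],[0.495,-1,0.06,0,0,-0.138],[0.495,-1,0.06,0,0,-0.138],[0.495,-1,0.06,0,0,-0.138],[0.495,-1,0.06,0,0,-0.138],[0.495,-1,0.06,0,0,-0.138],[0.495,-1,0.06,0,0,-0.138]]]' 1
python3 - <<'E'
from h import *
s=r.sense();f=r.grab_frame("wrist")[:,:,::-1];cv2.imwrite("pics/w10.png",f);np.save("s10.npy",np.r_[s["eef_pos"],s["tcp_rot"]])
print(delta((450,108.5,24),1.95))
E
```

```text
clock: 16.97
eef_pos: [464.3, 108.2, 149.6]
tcp_rot: [-3.14, 0.0, 1.948]
contact_force: [1.1, -0.4, 1.1]
opening: 0.999
grasp_force: 0.0
(array([ 0.0312, -0.0707,  0.6294]), array([-0.    ,  0.0001, -0.0008]))
```

View pics/w10.png

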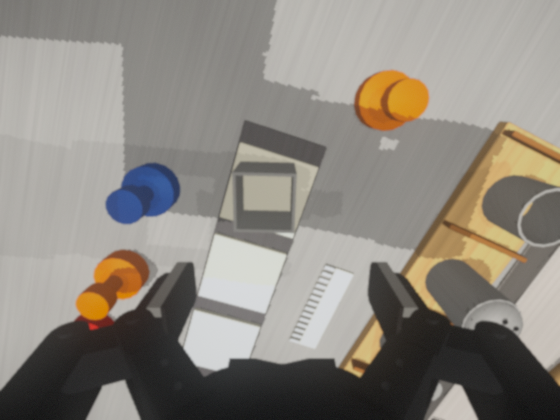

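```bash

python3 -m inch '[[[0.03,-0.067,0.1,0,0,0],[0.03,-0.067,0.3,0,0,0],[0.03,-0.067,0.63,0,0,0],[0.03,-0.067,0.63,0,0,0],[0.03,-0.067,0.63,0,0,0],[0.03,-0.067,0.63,0,0,0]]]'
python3 -m inch '[[[0,0,0,0,0,0],[0,0,0,0,0,0],[0,0,0,0,0,0],[0,0,0,0,0,0],[0,0,0,0,0,0],[0,0,0,0,0,0]]]' -1 35
python3 -m inch '[[[0,0,-0.2,0,0,0],[0,0,-0.68,0,0,0],[0,0,-0.68,0,0,0],[0,0,-0.68,0,0,0],[0,0,-0.68,0,0,0],[0,0,-0.68,0,0,0]]]'
python3 - <<'E'
from h import *
print(delta((654,-97,155),1.515))
E
```

```text
clock: 17.52
eef_pos: [450.3, 107.9, 23.2]
tcp_rot: [-3.139, -0.0, 1.946]
contact_force: [-0.1, -0.6, 0.3]
opening: 1.0
grasp_force: 0.0
clock: 18.02
eef_pos: [451.5, 108.8, 25.9]
tcp_rot: [3.138, 0.001, 1.947]
contact_force: [0.2, -1.2, 4.4]
opening: 0.583
grasp_force: 35.6
clock: 18.52
eef_pos: [450.8, 108.8, 161.7]
tcp_rot: [3.138, 0.001, 1.947]
contact_force: [-0.7, -0.3, -0.4]
opening: 0.586
grasp_force: 37.4
(array([-1.3303,  0.5669,  0.0364]), array([ 1.200e-03, -1.000e-04,  1.375e-01]))
```

```bash

python3 -m inch '[[[-0.665,0.283,0,0,0,0],[-0.665,0.283,0,0,0,0],[-0.665,0.283,0,0,0,0],[-0.665,0.283,0,0,0,0],[-0.665,0.283,0,0,0,0]]]'
python3 -m inch '[[[-0.665,0.283,0,0,0,0.138],[-0.665,0.283,0,0,0,0.138],[-0.665,0.283,0,0,0,0.138],[-0.665,0.283,0,0,0,0.138],[-0.665,0.283,0,0,0,0.138],[-0.665,0.283,0,0,0,0.138],[-0.665,0.283,0,0,0,0.138]]]'
python3 - <<'E'
from h import *
s=r.sense();f=r.grab_frame("wrist")[:,:,::-1];cv2.imwrite("pics/w11.png",f);np.save("s11.npy",np.r_[s["eef_pos"],s["tcp_rot"]])
print(delta((654,-97,25),1.515))
E
```

```text
clock: 18.93
eef_pos: [553.7, 2.9, 158.7]
tcp_rot: [-3.141, 0.001, 1.944]
contact_force: [-0.2, 0.5, -0.9]
opening: 0.582
grasp_force: 37.4
clock: 19.52
eef_pos: [651.3, -96.2, 158.7]
tcp_rot: [-3.138, -0.001, 1.515]
contact_force: [-0.4, 0.2, -1.7]
opening: 0.581
grasp_force: 37.3
(array([-0.0048,  0.0149,  0.6706]), array([-0.0009, -0.0002,  0.    ]))
```

View pics/w11.png

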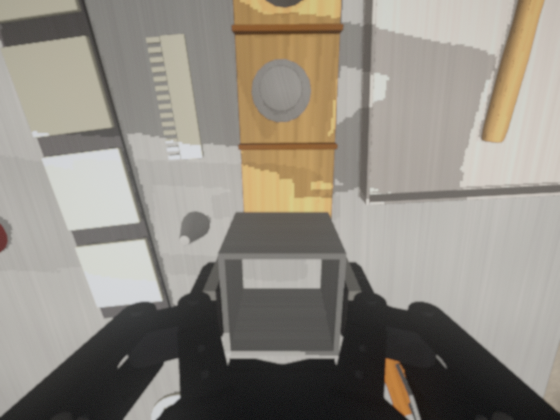

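```bash

python3 -m inch '[[[-0.005,0.014,0.3,0,0,0],[-0.005,0.014,0.4,0,0,0],[-0.005,0.014,0.58,0,0,0],[-0.005,0.014,0.65,0,0,0],[-0.005,0.014,0.67,0,0,0],[-0.005,0.014,0.67,0,0,0],[-0.005,0.014,0.67,0,0,0]]]'
python3 -m inch '[[[0,0,0,0,0,0],[0,0,0,0,0,0],[0,0,0,0,0,0],[0,0,0,0,0,0],[0,0,0,0,0,0]]]' 0.5
python3 -m inch '[[[0,0,-0.15,0,0,0],[0,0,-0.35,0,0,0],[0,0,-0.8,0,0,0],[0,0,-0.8,0,0,0],[0,0,-0.8,0,0,0],[0,0,-0.8,0,0,0],[0,0,-0.8,0,0,0]]]'
python3 -m inch '[[[-1,-0.2,-0.2,0,0,0],[-1,-0.2,-0.2,0,0,0],[-1,-0.2,-0.2,0,0,0],[-1,-0.2,-0.2,0,0,0],[-1,-0.2,-0.2,0,0,0],[-1,-0.2,-0.2,0,0,0],[-1,-0.2,-0.2,0,0,0]]]'
python3 - <<'E'
from h import *
f=r.grab_frame("top")[:,:,::-1];
cv2.imwrite("pics/t2.png",cv2.resize(f[75:255,150:410],None,fx=3,fy=3,interpolation=cv2.INTER_CUBIC))
E
```

```text
clock: 20.15
eef_pos: [656.2, -97.8, 27.3]
tcp_rot: [3.141, 0.0, 1.514]
contact_force: [0.3, 0.2, -1.6]
opening: 0.579
grasp_force: 37.6
clock: 20.57
eef_pos: [656.1, -98.4, 26.8]
tcp_rot: [3.141, 0.0, 1.513]
contact_force: [-0.4, 0.0, 0.2]
opening: 0.751
grasp_force: 0.0
clock: 21.15
eef_pos: [655.7, -98.4, 186.3]
tcp_rot: [3.141, 0.0, 1.513]
contact_force: [-0.5, 0.9, -0.1]
opening: 0.748
grasp_force: 0.0
clock: 21.73
eef_pos: [602.8, -297.5, 224.0]
tcp_rot: [-3.139, -0.001, 1.51]
contact_force: [0.7, 0.1, 0.2]
opening: 0.747
grasp_force: 0.0
```

View pics/t2.png

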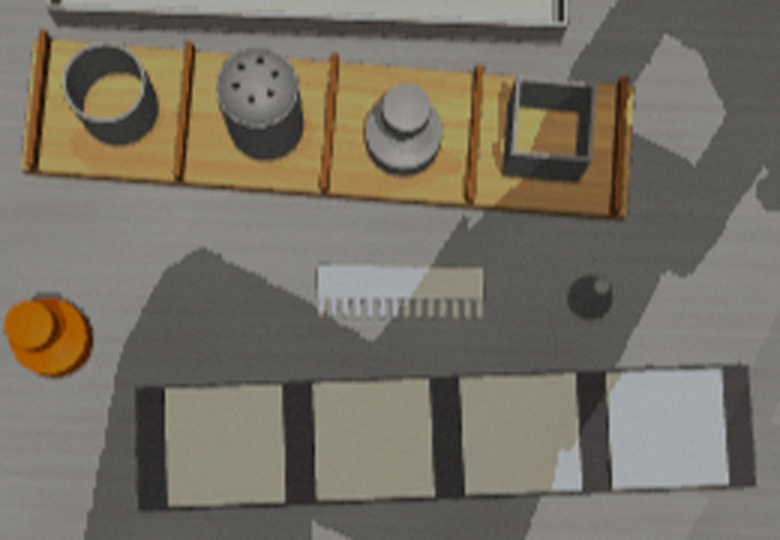

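```bash
python3 - <<'E'
from h import *
A=lambda p,z:at("top",(150+p[0]/3,75+p[1]/3),z)
Rm=np.array([[.9985,.055],[-.055,.9985]])  # columns: rack x,y
for n,p,z in [("round",(106,80),62),("shaker",(259,88),86),("plunger",(408,108),79),("square",(551,120),62),("fin0",(330,124),28)]:
    w=A(p,z);print(n,w.round(1),(Rm.T@(w-[661.6,45])).round(1))
E
```

```text
round [670.8 181.3] [  1.7 136.6]
shaker [660.1  84.3] [-3.7 39.2]
plunger [653.2  -5.5] [ -5.6 -50.9]
square [654.6 -95.2] [   0.7 -140.4]
fin0 [658.9  43.1] [-2.6 -2. ]
```

```bash
python3 -c "from rig import r;print(r.sign_off())"
```

```text
the job is handed in; nothing more can be done
None
```

All four tools are standing upright and released in their mirrored bays: the round cutter, sugar shaker, plunger cutter and square cutter, left to right. The top view put each within about 9 mm of its bay centre. The cake comb and piping nozzle look unmoved. I handed the job in at about 22 s on the robot's clock, and no verdict came back.

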